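Lock the sliding guard of the tasting display with its sprung hook

TASK

Lock the orange sliding guard of the tasting-bottle display: press its orange knob down against the spring so that the hook drops below the brass keeper pin, keep it pressed and slide the guard along until you feel the hook's back touch the pin, then let the knob up so that the hook closes round the pin and holds there by itself. Be gentle: never press the hook hard against the pin, and leave the bottles, boxes and other goods where they stand.

Things in the scene. Friction and masses are not known exactly. Their poses are not given: they have to be found in the camera images.
- display: Fixed wooden plinth, 240 x 400 x 20 mm, with an aluminium guide rail, a slatted bottle crate and the hook lock. Origin on the table under the rail; x points from the rail to the crate, y along the rail the way the guard slides to lock, z up. The plinth covers x -65 to 175, y -220 to 180 mm.
- guard (a joint): Travel of the guard along the display's +y, 0 to 0.150 m; at 0 the knob's axis is at y = -90 mm, x = 0 of the display. The guard is a grey carriage block 46 x 50 mm (top 62 mm above the table) with an orange panel 150 mm long (top 75 mm above the table, 48 mm from the rail towards the crate). About 2.5 N of friction; it stays where it is left.
- plunger (a joint): How far the knob, with the hook, is pressed straight down: 0 (up) to 0.018 m (stop). Spring: 3 N at 0, 8 N at the stop. Beyond 0.013 m the hook's tip clears the pin's underside. Left free it reads 0 with nothing caught, about 0.007 with the hook closed round the pin (its foot bears up on the pin), about 0.013 with only the tip jammed under the pin.
- knob (a point): Centre of the knob: upright orange cylinder 22 mm in diameter, 28 mm tall, gripped from above on any sides, with a black collar 48 mm in diameter and 6 mm thick directly under it, on which fingertips can press. At rest its top is 144 mm, this point 130 mm, the collar's top 116 mm above the table. It moves with guard and plunger.
- hook: Steel J-hook, moves with the knob; origin on the knob's axis at table height (plunger up), axes as the display's. Round bar 6 mm thick; centre lines: shank (the back) 45 mm in +y from the knob's axis, down to 55 mm above the table; foot 17 mm on in +y; the flat tip turns up to 64 mm. Opening 11 mm. It must never press on anything with 12 N or more.
- hook_throat (a point): The middle of the pin's place in the hook: 52 mm in +y from the knob's axis, 62 mm above the table at rest. With the hook's back touching the pin this point is in line with the pin along the display's y.
- keeper_mid (a point): Middle of the keeper's range: y = 75 mm, x = 0 of the display, 55 mm above the table. The keeper is a brass post (10 x 12 mm, 47 mm tall, beside the rail) with a level pin 8 mm in diameter across the rail (along x), centre 55 mm above the table. It is fast but stands anywhere within 18 mm either way along y: find the pin by touch. It fits the hook's opening with 3 mm to spare.
- mini_a_mid (a point): Bystander, to be left alone: small amber tasting bottle, 36 mm wide and 100 mm tall, loose in the crate at its -y end; this point is its centre, half-way up.
- mini_b_mid (a point): Bystander, to be left alone: the same bottle in the middle of the crate; this point is its centre, half-way up.
- mini_c_mid (a point): Bystander, to be left alone: the same bottle at the crate's +y end; this point is its centre, half-way up.
- gift_left_mid (a point): Bystander, to be left alone: loose black and orange gift box 110 x 90 x 90 mm, left on the table; this point is its centre, half-way up.
- gift_right_mid (a point): Bystander, to be left alone: loose black and orange gift box 100 x 100 x 70 mm, right on the table; this point is its centre, half-way up.
- sample_bottle_mid (a point): Bystander, to be left alone: loose amber bottle with a wooden cap, 52 mm wide, 120 mm tall; this point is its centre, half-way up.
- jam_jar_mid (a point): Bystander, to be left alone: loose amber jar, 64 mm wide, 70 mm tall; this point is its centre, half-way up.
- pepper_mill_mid (a point): Bystander, to be left alone: loose turned wooden mill, 52 mm wide, 118 mm tall; this point is its centre, half-way up.

How it is judged (in metres and radians):
On the way:
1. the knob is pressed down so far that the hook's tip is lower than the pin's underside (13 mm or more) (value of joint plunger above 0.013 m), for 0.2 s.
At the end, for the whole second after the job is handed in: The hook is closed round the pin and holds by itself: with the knob let go the plunger rests 4.5 to 9.5 mm down (the foot bearing up against the pin, the tip behind it), the hook's throat is within 25 mm of the middle of the keeper's range, and guard and plunger are at rest (under 5 mm/s) (value of joint plunger between 0.0045 and 0.0095 m and velocity of joint plunger between -0.005 and 0.005 m/s and velocity of joint guard between -0.005 and 0.005 m/s and horizontal distance between hook_throat and keeper_mid below 0.025 m); the robot touches nothing.
It fails at once if the hook presses on the pin, or on anything else, with 12 N or more (contact force between hook and anything else above 12 N).
It fails at once if a small bottle in the crate is moved by more than 15 mm (distance of any of mini_a_mid, mini_b_mid, mini_c_mid from where it was at the start of the episode above 0.015 m).
It fails at once if one of the other bystanders on the table is moved by more than 15 mm (distance of any of gift_left_mid, gift_right_mid, sample_bottle_mid, jam_jar_mid, pepper_mill_mid from where it was at the start of the episode above 0.015 m).
It also fails if it takes over 45 s, if anything falls off the work surface, if the arm or the gripper's body presses on something with over 40 N, if the wrist force passes 120 N, or if a joint passes its speed limit or range.

ROBOT

A 7-joint arm with a two-finger parallel gripper is mounted at the origin on the work surface. World frame = base frame: x ahead of the robot, y to its left, z up, the work surface at z = 0. Lengths are in m, angles in degrees, forces in N, time in s.
With the tool pointing down it reaches from about 0.425 to 0.875 m from the base axis. Payload 4.7 kg.
Tool frame: the origin (TCP) lies between the finger pads; the fingertips stand 19 mm ahead of it and the grasp point (between the pads) is the TCP; x points along the fingers, z is the direction in which the jaws open and shut, and the axes are right-handed (so a half turn about x gives the same grasp; the last joint's range is limited). The gripper opens to 87 mm and grips with 3 to 60 N. Pads are 19 mm wide; open, the fingers measure 117 mm over their backs; the gripper's body (75 mm by 190 mm) begins 51 mm behind the grasp point.
Start: joints at [74.891, 18.392, -4.016, 83.108, 1.295, 78.541, -3.26], TCP at [0.178, -0.625, 0.242] pointing down, gripper open.
Joint ranges: [-163.93, 163.93], [-17.29, 119.83], [-79.2, 71.16], [3.27, 140.29], [-89.18, 269.18], [5.43, 117.66], [-154.24, 154.24]. Speed limits (degrees/s): [147.25, 147.25, 180, 180, 180, 180, 180].

INTERFACE

Orientations are given as [roll, pitch, yaw] about the fixed x, y, z axes, in that order (R = Rz(yaw) Ry(pitch) Rx(roll)).
In Python, from cell import monitor, read_camera, camera_model, env, regions_of gives the robot as it stands. The module is installed in compiled form; this text tells all that it offers.
- The arm moves only by the tool step_arm, never from a script. Its argument "deltas" is a list of rows, each a list of 5 numbers: the gripper's target within -1 to 1 (fully open at 1, half-way at 0, shut at -1), then the shift along the tool's x, y, z in m, then the turn about the tool's x in degrees. A call has 1 to 12 rows; each row is the pose to reach, as a shift and turn from the pose commanded when the call began, along the tool's axes at that moment; what a row does not reach only later rows make up. A row lasts 1/8 s, in which the tool goes at most 62.5 mm and 10.7 degrees, less where a joint would pass 70% of its speed; a pose out of reach is approached as far as the arm can. A call with a gripper value outside its range is refused whole. The fingers move at their own pace and stop on an object; "newtons" is the grip in N (left out, the last holds). Time passes only in rows, so rows that repeat a pose let the fingers close. It gives the time, the measured TCP pose, the force and the opening at its end, in the units of the state.
- monitor.get_obs(): the state, without advancing time (a new reading comes with each control period).
- read_camera(name): name is "side" or "top" or "wrist"; returns (picture, depth): 420x560x3 uint8, red, green, blue; 420x560 float32, m along the optical axis (not along the pixel's ray), 0 where there is no reading.
- camera_model(name): a dict with "fx", "fy", "cx", "cy" (pixels), "k1" (the pictures are not rectified: a ray, as slopes to the right and down, at radius r is drawn at 1 + k1 r^2 times it, then the intrinsics apply), "xyz" and "attitude" of the camera in the world. Camera axes: x right, y down, z forward; pixel columns grow to the right and rows downward; lengths in m; the calibration is good to about 2 mm. A picture is of the moment at which its call begins: read the wrist's pose just before it. camera_model takes no time and is no camera call; for the wrist camera it gives the pose at the moment of the call.
- env.sign_off(): hands the job in, once; it reports no verdict.
Trained networks look in the newest picture that a camera, given by its name, has taken for a name from the list of things; names that differ only in an ending like _2 or _b are one class to them, and where a whole thing is asked for, a point or a joint stands for the part that bears it (a point fixed in the world has none). Each returns a list of dicts, best first, with "p" (0 to 1); they miss things now and then, are a little off and sometimes report something else, mostly with a low value. They report only what shows in the picture. A call takes as long as a camera call.
- regions_of(camera, thing): "pixels" (420x560 bool, what is visible of it) and "pixel" ([column, row] in pixels, amid what is visible of it).
The state is a dict: "time_s": time; "qpos": joint angles; "joint_velocities": joint speeds; "effort": joint torques, N m; "tool_pos": TCP position; "tool_rot": TCP orientation; "force": force on the tool from outside, world axes, zero at the start; "wrist_torque": the same for the moment, N m; "grip_width": finger opening in m.
Only numpy, scipy, OpenCV 4.12 (cv2) and the standard library are available. Lean on these libraries where they do the work, as an engineer would, in place of code of your own. Each camera call takes 0.05 s, during which the arm holds its last target. There are 200 camera calls.

## Working session

There is one attempt and no reset: what is moved stays moved. The work goes in short steps, Python scripts to look and compute and a tool call to move; the robot and the scene stay as the last step left them, time stands still between calls to the robot, and variables do not carry over. Pictures are saved under pics/ and viewed, about 8 in all and at most 12, crops included, and the job is handed in when it is done.

Besides the shell and the picture viewer there is one more tool, called after "Emit:" as name(argument=value, ...), one argument or row to a line, values as JSON. step_arm: Moves the arm, as the interface text tells. Its arguments: {"type":"object","properties":{"deltas":{"type":"array"},"newtons":{"type":"number"}},"required":["deltas"]}

```bash
mkdir -p pics; cat > h.py <<'E'
import numpy as np, cv2
from scipy.spatial.transform import Rotation as R
from cell import monitor, read_camera, camera_model, env, regions_of
def pts(cam, depth, mask):
    m=camera_model(cam); v,u=np.nonzero(mask&(depth>0)); d=depth[v,u]
    xd=(u-m['cx'])/m['fx']; yd=(v-m['cy'])/m['fy']; x,y=xd.copy(),yd.copy()
    for _ in range(8):
        s=1+m['k1']*(x*x+y*y); x,y=xd/s,yd/s
    P=np.c_[x*d,y*d,d]
    a=np.array(m['attitude'],float)
    Rm=a if a.shape==(3,3) else R.from_euler('xyz',a,degrees=True).as_matrix()
    return P@Rm.T+np.array(m['xyz'])
E
python3 - <<'E'
from h import *
o=monitor.get_obs(); print({k:np.round(v,3).tolist() for k,v in o.items()})
ims=[]
for c in ['top','side']:
    im,d=read_camera(c); np.savez(c,im=im,d=d); m=camera_model(c); print(c,m)
    cv2.imwrite(f'pics/{c}0.png',im[:,:,::-1])
    for t in ['knob','guard','hook','display']:
        for r in regions_of(c,t)[:2]:
            P=pts(c,d,r['pixels']); print(c,t,round(r['p'],2),r['pixel'],len(P),np.round(np.median(P,0),3),np.round(np.percentile(P,[3,97],axis=0),3).tolist())
E
```

```text
{'time_s': 0.0, 'qpos': [74.89, 18.439, -4.015, 83.177, 1.298, 78.541, -3.259], 'joint_velocities': [-0.015, 0.056, -0.012, -0.074, 0.063, -0.095, 0.07], 'effort': [-0.0, -49.129, -0.404, -31.252, -0.064, 0.044, 0.0], 'tool_pos': [0.178, -0.625, 0.24], 'tool_rot': [-175.574, 89.888, 110.346], 'force': [0.792, 1.033, -0.105], 'wrist_torque': [-0.036, 0.068, 0.015], 'grip_width': 0.087}
top {'fx': 493.48589571361873, 'fy': 493.48589571361873, 'cx': 278.7663863982852, 'cy': 214.39281535094665, 'k1': 0.010189708995210834, 'xyz': array([4.33210523e-01, 3.18142787e-04, 1.49986157e+00]), 'attitude': array([-176.46597039,   -0.24545469,  -91.34406895])}
top knob 0.77 [289.7, 219.7] 268 [ 0.501 -0.031  0.117] [[0.485, -0.056, 0.06], [0.522, 0.012, 0.148]]
top guard 0.82 [289.1, 216.1] 515 [ 0.515 -0.033  0.092] [[0.483, -0.102, 0.044], [0.567, 0.013, 0.146]]
top guard 0.41 [268.2, 207.3] 10013 [0.544 0.017 0.022] [[0.425, -0.166, 0.015], [0.671, 0.208, 0.078]]
top display 0.73 [270.1, 207.6] 10122 [0.545 0.016 0.022] [[0.425, -0.168, 0.015], [0.672, 0.206, 0.078]]
side {'fx': 519.0576935736055, 'fy': 519.0576935736055, 'cx': 285.74832434259866, 'cy': 211.1416467372213, 'k1': -0.08428084350253577, 'xyz': array([0.28139117, 1.00748401, 0.90142748]), 'attitude': array([-127.04291568,    1.14797414, -166.92378141])}
side knob 0.64 [299.8, 205.9] 300 [ 0.501 -0.025  0.116] [[0.486, -0.046, 0.091], [0.525, 0.011, 0.145]]
side guard 0.9 [297.7, 221.9] 776 [ 0.508 -0.023  0.069] [[0.483, -0.083, 0.035], [0.563, 0.023, 0.143]]
side display 0.69 [281.9, 257.1] 8988 [0.53  0.077 0.021] [[0.418, -0.151, 0.009], [0.66, 0.223, 0.095]]
side display 0.46 [286.2, 151.3] 456 [ 0.629 -0.406  0.043] [[0.603, -0.444, 0.003], [0.658, -0.394, 0.073]]
```

```bash
python3 - <<'E'
from h import *
t=np.load('top.npz'); s=np.load('side.npz')
for c,D in (('top',t),('side',s)):
    im,d=D['im'],D['d']; full=np.ones(d.shape,bool)
    P=np.zeros(d.shape+(3,)); P[d>0]=pts(c,d,full)
    hsv=cv2.cvtColor(im,cv2.COLOR_RGB2HSV)
    near=(abs(P[...,0]-.5)<.09)&(abs(P[...,1]+.02)<.13)&(d>0)
    org=(hsv[...,0]<18)&(hsv[...,1]>150)&(hsv[...,2]>120)&near
    top=near&(P[...,2]>.138)&(P[...,2]<.15); print(c,'knobtop',top.sum(),P[top].mean(0).round(4))
    col=near&(P[...,2]>.108)&(P[...,2]<.121); q=P[col]; print('collar',col.sum(),q.mean(0).round(4),q.min(0).round(3),q.max(0).round(3))
    pan=org&(P[...,2]>.07)&(P[...,2]<.08); q=P[pan]; 
    if len(q)>10: 
        print('panel top',len(q),q.mean(0).round(4),cv2.fitLine(q[:,:2].astype(np.float32),cv2.DIST_HUBER,0,.01,.01).ravel(),q.min(0),q.max(0))
    # plinth
    if c=='top':
        pl=(P[...,2]>.012)&(P[...,2]<.026)&(abs(P[...,0]-.54)<.2)&(abs(P[...,1]-.02)<.26)
        q=P[pl][:,:2].astype(np.float32); print('plinth rect',cv2.minAreaRect(q*1000))
a=cv2.resize(t['im'][90:330,160:420],None,fx=2.2,fy=2.2,interpolation=2); cv2.imwrite('pics/t1.png',a[:,:,::-1])
a=cv2.resize(s['im'][110:360,150:450],None,fx=2.4,fy=2.4,interpolation=2); cv2.imwrite('pics/s1.png',a[:,:,::-1])
E
```

```text
top knobtop 48 [ 0.5054 -0.0343  0.1445]
collar 159 [ 0.505  -0.0337  0.1162] [ 0.482 -0.056  0.11 ] [ 0.528 -0.011  0.121]
panel top 31 [ 0.5545 -0.0465  0.0749] [ 0.19550681 -0.98070234  0.55579937 -0.05322467] [ 0.54010708 -0.11679626  0.07037676] [0.5688446  0.02283521 0.07966568]
plinth rect ((509.9759826660156, 26.049880981445312), (318.1014709472656, 471.1630554199219), 11.529176712036133)
side knobtop 50 [ 0.5048 -0.0321  0.1431]
collar 141 [ 0.5034 -0.0276  0.1156] [ 0.481 -0.056  0.109] [ 0.528 -0.01   0.121]
panel top 31 [ 0.5523 -0.0297  0.0738] [ 0.22505209 -0.97434676  0.55391586 -0.03761581] [ 0.53917723 -0.11253523  0.07003572] [0.57191867 0.02915128 0.07936324]
```

View pics/t1.png

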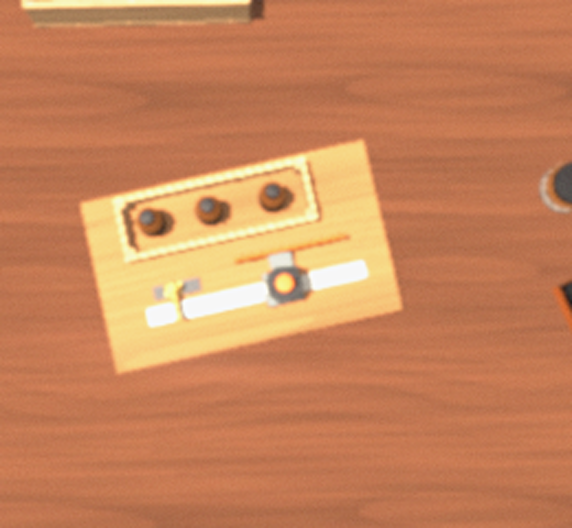

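View pics/s1.png

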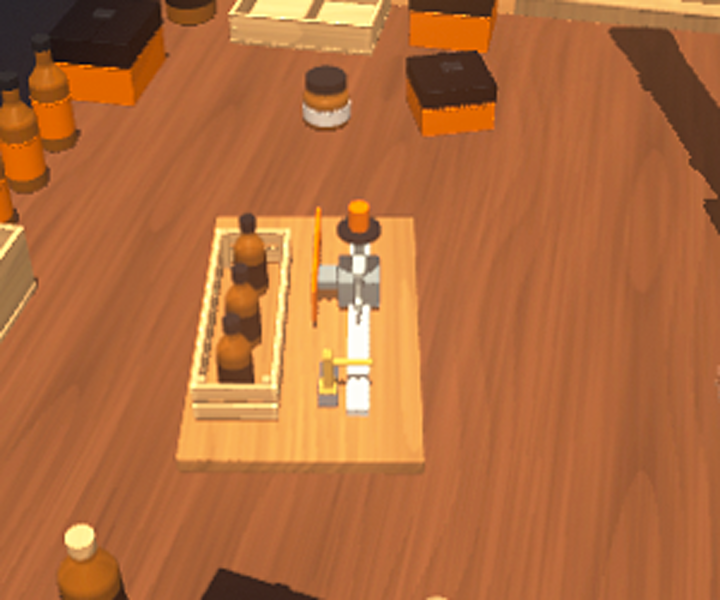

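The top view (crop) shows the plinth tilted about 12°, with the orange knob at (285,284). The brass pin is at about (175,290), to its left (+y). The side view confirms that the crate is on the +x side, and that the path above the knob and rail is clear.

```bash
cat >> h.py <<'E'
def plan(goal,jaw=None):
    o=monitor.get_obs(); Rt=R.from_euler('xyz',o['tool_rot'],degrees=True).as_matrix()
    print('t',o['time_s'],'pos',np.round(o['tool_pos'],4),'F',np.round(o['force'],2),'w',o['grip_width'])
    print('axes x,y,z:',Rt.T.round(3).tolist()); print('shift',(Rt.T@(np.array(goal)-o['tool_pos'])).round(4))
    if jaw is not None:
        j=Rt.T@np.array([np.cos(np.radians(jaw)),np.sin(np.radians(jaw)),0]); a=np.degrees(np.arctan2(-j[1],j[2])); print('turn',round((a+90)%180-90,2))
E
python3 - <<'E'
from h import *
t=np.load('top.npz'); im,d=t['im'],t['d']
P=np.zeros(d.shape+(3,)); P[d>0]=pts('top',d,np.ones(d.shape,bool))
read_camera('top'); r=regions_of('top','display')[0]
cnt=max(cv2.findContours(r['pixels'].astype(np.uint8),0,1)[0],key=cv2.contourArea)
h=cv2.convexHull(cnt).reshape(-1,2)
m=np.zeros(d.shape,bool); m[h[:,1],h[:,0]]=1; m&=P[...,2]<.03
print(cv2.minAreaRect((P[m][:,:2]*1000).astype(np.float32)))
hsv=cv2.cvtColor(im,cv2.COLOR_RGB2HSV)
w=(hsv[...,1]<40)&(hsv[...,2]>220)&(abs(P[...,0]-.5)<.1)&(abs(P[...,1]-.02)<.2)
q=P[w]; l=cv2.fitLine(q[:,:2].astype(np.float32),cv2.DIST_HUBER,0,.001,.001).ravel(); print('rail',len(q),l,np.degrees(np.arctan2(-l[0],l[1])),np.median(q[:,2]))
b=(hsv[...,0]>22)&(hsv[...,0]<35)&(hsv[...,1]>130)&(abs(P[...,0]-.5)<.06)&(P[...,1]>.05)&(P[...,1]<.2)
q=P[b]; yaw=np.radians(12); ey=np.array([-np.sin(yaw),np.cos(yaw)]); 
qq=q[:,:2]-[.5045,-.0335]; ex=np.array([ey[1],-ey[0]])
z=np.c_[qq@ex,qq@ey,q[:,2]]; z=z[z[:,2]>.04]; print('brass rel. knob (disp axes)',len(z)); print((z[np.argsort(z[:,0])]*1000).round(0).tolist())
plan([.5045,-.0335,.19],12)
E
```

```text
((551.6475219726562, 19.783065795898438), (243.1152801513672, 403.28753662109375), 11.149263381958008)
rail 778 [ 0.1923337  -0.98132956  0.49573183  0.01527592] -168.911 0.03089683011713984
brass rel. knob (disp axes) 0
[]
t 0.6 pos [ 0.1783 -0.6251  0.2416] F [ 0.28  0.01 -0.35] w 0.08685488915776614
axes x,y,z: [[-0.0, -0.0, -1.0], [0.962, 0.274, -0.0], [0.274, -0.962, 0.0]]
shift [ 0.0515  0.476  -0.4794]
turn -86.08
```

Emit:
step_arm(
  deltas=[
    [1, 0, 0.04, -0.04, -7],
    [1, 0, 0.08, -0.08, -14],
    [1, 0, 0.12, -0.12, -21],
    [1, 0, 0.16, -0.16, -28],
    [1, 0, 0.2, -0.2, -35],
    [1, 0, 0.24, -0.24, -42],
    [1, 0, 0.28, -0.28, -49],
    [1, 0, 0.32, -0.32, -56],
    [1, 0, 0.36, -0.36, -63],
    [1, 0, 0.4, -0.4, -70],
    [1, 0, 0.44, -0.44, -78],
    [1, 0, 0.476, -0.479, -85.2],
  ],
)

```text
time_s: 2.1
tool_pos: [0.5054, -0.0322, 0.242]
tool_rot: [-40.4, 89.9, -29.0]
force: [0.3, -1.0, 0.4]
grip_width: 0.0871
```

```bash
python3 - <<'E'
from h import *
plan([.5045,-.0335,.19],11.1)
m=camera_model('wrist'); print(m['xyz'],m['attitude'])
im,d=read_camera('wrist'); cv2.imwrite('pics/w1.png',im[:,:,::-1]); np.savez('w1',im=im,d=d)
P=np.zeros(d.shape+(3,)); P[d>0]=pts('wrist',d,np.ones(d.shape,bool))
near=(abs(P[...,0]-.505)<.06)&(abs(P[...,1]+.034)<.06)&(d>0)
for n,a,b in (('knob',.138,.15),('collar',.11,.122)):
    k=near&(P[...,2]>a)&(P[...,2]<b); q=P[k]
    if len(q): print(n,len(q),q.mean(0).round(4),cv2.minEnclosingCircle((q[:,:2]*1000).astype(np.float32)))
E
```

```text
t 2.1 pos [ 0.5054 -0.0322  0.242 ] F [ 0.34 -1.05  0.42] w 0.0870585406681989
axes x,y,z: [[0.001, -0.001, -1.0], [-0.197, 0.98, -0.001], [0.98, 0.197, 0.001]]
shift [ 0.052  -0.0011 -0.0012]
turn 0.27
[0.48865742 0.04997725 0.38516973] [1.62220314e+02 2.96498245e-03 1.13985819e+01]
knob 550 [ 0.5074 -0.0264  0.1441] ((507.5845947265625, -27.29200553894043), 10.937061309814453)
collar 1422 [ 0.5067 -0.0229  0.1165] ((507.6952819824219, -27.1309871673584), 23.948448181152344)
```

View pics/w1.png

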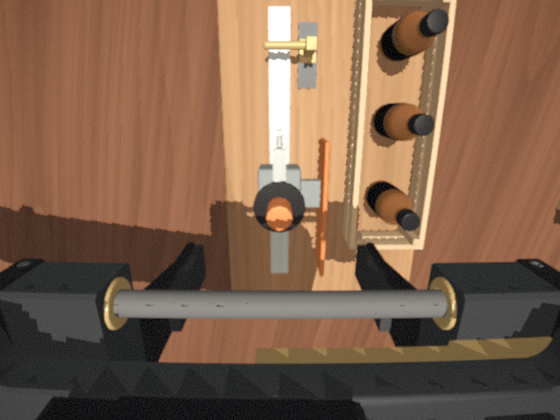

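The wrist view shows the knob at (280,213), centred between the fingers in the jaw direction. The pin is at (285,45) and the hook points towards it. The wrist estimate of the knob's y differs from the top view's by about 6 mm, so I'll descend a little, re-measure with the arm at rest, and also measure the pin.

Emit:
step_arm(
  deltas=[
    [0.3, 0.03, 0.002, 0, 0],
    [0.3, 0.045, 0.003, 0, 0],
    [0.3, 0.045, 0.003, 0, 0],
    [0.3, 0.045, 0.003, 0, 0],
  ],
)

```text
time_s: 2.65
tool_pos: [0.5045, -0.0316, 0.1974]
tool_rot: [-28.0, 89.9, -17.0]
force: [0.5, -1.4, 0.3]
grip_width: 0.0587
```

```bash
cat > m.py <<'E'
from h import *
m=camera_model('wrist')
im,d=read_camera('wrist')
P=np.zeros(d.shape+(3,)); P[d>0]=pts('wrist',d,np.ones(d.shape,bool))
near=(abs(P[...,0]-.505)<.06)&(abs(P[...,1]+.034)<.06)&(d>0)
for n,a,b in (('knob',.139,.15),('collar',.112,.12)):
    k=near&(P[...,2]>a)&(P[...,2]<b); q=P[k]
    if len(q): print(n,len(q),np.median(q,0).round(4),cv2.minEnclosingCircle((q[:,:2]*1000).astype(np.float32)))
hsv=cv2.cvtColor(im,cv2.COLOR_RGB2HSV)
b=(hsv[...,0]>20)&(hsv[...,0]<38)&(hsv[...,1]>110)&(P[...,2]>.045)&(P[...,2]<.065)&(P[...,1]>.07)&(P[...,1]<.16)&(abs(P[...,0]-.49)<.05)
q=P[b]; print('brass',len(q),q.mean(0).round(4)); 
if len(q):
    y=np.radians(11.1); e=np.array([-np.sin(y),np.cos(y)]); ex=np.array([e[1],-e[0]])
    z=np.c_[(q[:,:2]-[.4938,.0288])@ex,(q[:,:2]-[.4938,.0288])@e,q[:,2]]*1000; 
    for a in range(-30,35,8):
        s=z[(z[:,0]>=a)&(z[:,0]<a+8)]
        if len(s): print(a,len(s),s.mean(0).round(1),np.percentile(s[:,1],[5,95]).round(1))
o=monitor.get_obs(); print(o['tool_pos'],o['joint_velocities'].round(2) if hasattr(o['joint_velocities'],'round') else o['joint_velocities'])
t,dt=read_camera('top'); P=np.zeros(dt.shape+(3,)); P[dt>0]=pts('top',dt,np.ones(dt.shape,bool))
b=(abs(P[...,0]-o['tool_pos'][0])<.1)
E
python3 m.py
```

```text
knob 759 [ 0.505  -0.0352  0.1442] ((505.17041015625, -36.57661819458008), 11.135943412780762)
collar 1845 [ 0.5019 -0.0287  0.1163] ((505.2657470703125, -36.32794189453125), 23.931039810180664)
brass 2 [0.5015 0.1103 0.0611]
18 2 [23.2 78.5 61.1] [78.2 78.8]
[ 0.50457513 -0.03148528  0.19750855] [ 0.01 -0.16 -0.06 -0.01 -0.01 -0.07 -0.1 ]
```

Emit:
step_arm(
  deltas=[
    [0.3, 0.03, -0.0035, 0, 0],
    [0.3, 0.05, -0.0035, 0, 0],
    [0.3, 0.059, -0.0035, 0, 0],
    [0.3, 0.059, -0.0035, 0, 0],
    [-0.2, 0.059, -0.0035, 0, 0],
    [-0.6, 0.059, -0.0035, 0, 0],
    [-0.6, 0.059, -0.0035, 0, 0],
    [-0.6, 0.059, -0.0035, 0, 0],
    [-0.6, 0.059, -0.0035, 0, 0],
  ],
  newtons=20,
)

```text
time_s: 3.88
tool_pos: [0.5052, -0.0344, 0.1377]
tool_rot: [-12.6, 89.9, -1.5]
force: [1.8, 0.5, 0.8]
grip_width: 0.0212
```

```bash
python3 - <<'E'
from h import *
plan([.505,-.035,.135],11.1)
E
```

```text
t 3.875 pos [ 0.5052 -0.0344  0.1377] F [1.78 0.51 0.78] w 0.02115432493284213
axes x,y,z: [[0.001, -0.0, -1.0], [-0.193, 0.981, -0.0], [0.981, 0.193, 0.001]]
shift [ 0.0027 -0.0006 -0.0003]
turn 0.02
```

Emit:
step_arm(
  deltas=[
    [-1, 0.003, 0, 0, 0],
    [-1, 0.006, 0, 0, 0],
    [-1, 0.009, 0, 0, 0],
    [-1, 0.012, 0, 0, 0],
    [-1, 0.015, 0, 0, 0],
    [-1, 0.0175, 0, 0, 0],
    [-1, 0.0175, 0, 0, 0],
    [-1, 0.0175, 0, 0, 0],
  ],
  newtons=25,
)

```text
time_s: 4.88
tool_pos: [0.5052, -0.0344, 0.1206]
tool_rot: [-28.9, 89.9, -17.7]
force: [-0.1, 0.6, 7.4]
grip_width: 0.0212
```

Emit:
step_arm(
  deltas=[
    [-1, 0, 0.003, 0, 0],
    [-1, 0, 0.007, 0, 0],
    [-1, 0, 0.012, 0, 0],
    [-1, 0, 0.017, 0, 0],
    [-1, 0, 0.022, 0, 0],
    [-1, 0, 0.027, 0, 0],
    [-1, 0, 0.032, 0, 0],
    [-1, 0, 0.036, 0, 0],
    [-1, 0, 0.039, 0, 0],
    [-1, 0, 0.04, 0, 0],
    [-1, 0, 0.04, 0, 0],
  ],
)

```text
time_s: 6.25
tool_pos: [0.4976, 0.0037, 0.1206]
tool_rot: [-68.8, 89.9, -57.7]
force: [-0.4, -2.4, 7.2]
grip_width: 0.0212
```

```bash
python3 - <<'E'
from h import *
plan([.505,-.035,.135],11.1)
im,d=read_camera('side'); cv2.imwrite('pics/s2.png',cv2.resize(im[120:330,180:430],None,fx=2.8,fy=2.8,interpolation=2)[:,:,::-1])
im,d=read_camera('wrist'); cv2.imwrite('pics/w2.png',im[:,:,::-1])
E
```

```text
t 6.25 pos [0.4976 0.0037 0.1206] F [-0.43 -2.4   7.18] w 0.021238543817452517
axes x,y,z: [[0.001, -0.002, -1.0], [-0.192, 0.981, -0.002], [0.981, 0.192, 0.001]]
shift [-0.0143 -0.0394 -0.0002]
turn -0.01
```

View pics/s2.png

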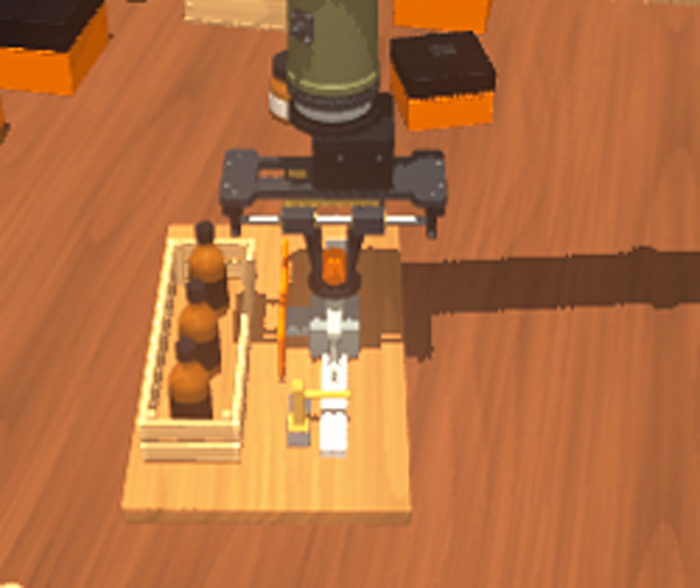

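View pics/w2.png

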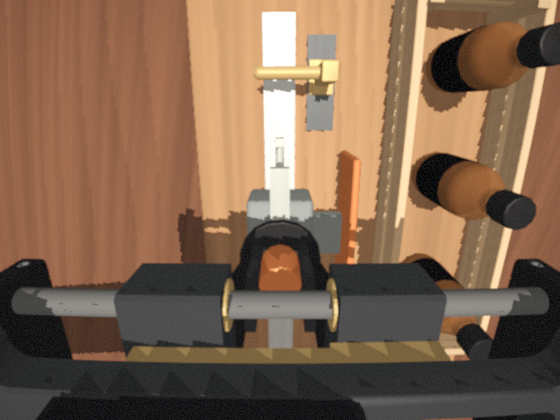

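The side and wrist views show the knob gripped and pressed, with the guard following. The hook tip at (280,140) in the wrist view is short of the pin at (290,73), and nothing else is disturbed.

Emit:
step_arm(
  deltas=[
    [-1, 0, 0.003, 0, 0],
    [-1, 0, 0.007, 0, 0],
    [-1, 0, 0.011, 0, 0],
    [-1, 0, 0.015, 0, 0],
    [-1, 0, 0.019, 0, 0],
    [-1, 0, 0.022, 0, 0],
    [-1, 0, 0.024, 0, 0],
    [-1, 0, 0.024, 0, 0],
  ],
)

```text
time_s: 7.35
tool_pos: [0.4928, 0.0274, 0.1206]
tool_rot: [-75.6, 89.9, -64.5]
force: [-0.3, -1.3, 6.6]
grip_width: 0.0212
```

```bash
python3 - <<'E'
from h import *
plan([.505,-.035,.135],11.1)
o=monitor.get_obs(); T=np.array(o['tool_pos'])
im,d=read_camera('wrist'); np.savez('w3',im=im,d=d); cv2.imwrite('pics/w3.png',im[:,:,::-1])
P=np.zeros(d.shape+(3,)); P[d>0]=pts('wrist',d,np.ones(d.shape,bool))
y=np.radians(11.1); e=np.array([-np.sin(y),np.cos(y)]); ex=np.array([e[1],-e[0]])
z=np.dstack([(P[...,:2]-T[:2])@ex,(P[...,:2]-T[:2])@e,P[...,2]])*1000
for c in (268,274,280,286):
    print(c,[(r,*z[r,c].round(0).astype(int)) for r in range(20,200,6) if 35<z[r,c,2]<115])
E
```

```text
t 7.35 pos [0.4928 0.0274 0.1206] F [-0.33 -1.3   6.64] w 0.02115684249844026
axes x,y,z: [[0.001, -0.002, -1.0], [-0.192, 0.981, -0.002], [0.981, 0.192, 0.0]]
shift [-0.0143 -0.0636 -0.0001]
turn -0.01
268 [(110, np.int64(-8), np.int64(81), np.int64(60)), (116, np.int64(-8), np.int64(78), np.int64(58)), (194, np.int64(-9), np.int64(23), np.int64(44))]
274 [(110, np.int64(-4), np.int64(81), np.int64(58)), (116, np.int64(-4), np.int64(78), np.int64(58)), (170, np.int64(-4), np.int64(47), np.int64(77)), (176, np.int64(-4), np.int64(43), np.int64(77)), (182, np.int64(-4), np.int64(39), np.int64(77)), (188, np.int64(-4), np.int64(36), np.int64(78)), (194, np.int64(-4), np.int64(32), np.int64(77))]
280 [(110, np.int64(0), np.int64(81), np.int64(58)), (116, np.int64(0), np.int64(78), np.int64(58)), (140, np.int64(0), np.int64(62), np.int64(47)), (146, np.int64(0), np.int64(57), np.int64(47)), (152, np.int64(0), np.int64(52), np.int64(41)), (158, np.int64(0), np.int64(48), np.int64(41)), (164, np.int64(0), np.int64(46), np.int64(50)), (170, np.int64(0), np.int64(47), np.int64(76)), (176, np.int64(0), np.int64(43), np.int64(77)), (182, np.int64(0), np.int64(39), np.int64(77)), (188, np.int64(0), np.int64(36), np.int64(77)), (194, np.int64(0), np.int64(32), np.int64(77))]
286 [(110, np.int64(4), np.int64(81), np.int64(59)), (116, np.int64(4), np.int64(78), np.int64(58)), (170, np.int64(4), np.int64(47), np.int64(76)), (176, np.int64(4), np.int64(43), np.int64(76)), (182, np.int64(4), np.int64(39), np.int64(76)), (188, np.int64(4), np.int64(36), np.int64(77)), (194, np.int64(4), np.int64(32), np.int64(77))]
```

View pics/w3.png

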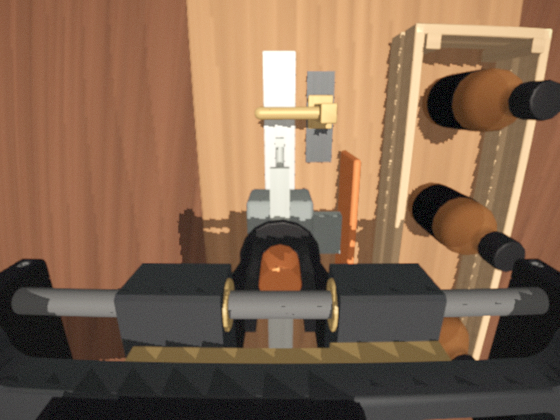

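The wrist view shows the pin at (290,113) about 80 mm ahead of the knob axis. The hook tip is 62 mm ahead and its top at z≈47 mm is below the pin's underside (51 mm). Contact should come after about 28 mm, so I'll move 20 mm and then creep.

Emit:
step_arm(
  deltas=[
    [-1, 0, 0.002, 0, 0],
    [-1, 0, 0.004, 0, 0],
    [-1, 0, 0.006, 0, 0],
    [-1, 0, 0.008, 0, 0],
    [-1, 0, 0.01, 0, 0],
    [-1, 0, 0.012, 0, 0],
    [-1, 0, 0.014, 0, 0],
    [-1, 0, 0.016, 0, 0],
    [-1, 0, 0.018, 0, 0],
    [-1, 0, 0.02, 0, 0],
    [-1, 0, 0.02, 0, 0],
  ],
)

```text
time_s: 8.78
tool_pos: [0.4889, 0.047, 0.1205]
tool_rot: [-80.8, 89.9, -69.8]
force: [0.1, -1.4, 7.5]
grip_width: 0.021
```

Emit:
step_arm(
  deltas=[
    [-1, 0, 0.0005, 0, 0],
    [-1, 0, 0.001, 0, 0],
    [-1, 0, 0.0015, 0, 0],
    [-1, 0, 0.002, 0, 0],
    [-1, 0, 0.0025, 0, 0],
    [-1, 0, 0.003, 0, 0],
    [-1, 0, 0.0035, 0, 0],
    [-1, 0, 0.004, 0, 0],
  ],
)

```text
time_s: 9.78
tool_pos: [0.4882, 0.0506, 0.1205]
tool_rot: [-82.8, 89.9, -71.7]
force: [-0.4, -2.5, 6.2]
grip_width: 0.0212
```

Emit:
step_arm(
  deltas=[
    [-1, 0, 0.0005, 0, 0],
    [-1, 0, 0.001, 0, 0],
    [-1, 0, 0.0015, 0, 0],
  ],
)

```text
time_s: 10.15
tool_pos: [0.4879, 0.052, 0.1205]
tool_rot: [-83.7, 89.9, -72.7]
force: [-0.7, -2.5, 7.5]
grip_width: 0.0215
```

Emit:
step_arm(
  deltas=[
    [-1, 0, 0.0005, 0, 0],
    [-1, 0, 0.001, 0, 0],
  ],
)

```text
time_s: 10.4
tool_pos: [0.4877, 0.053, 0.1205]
tool_rot: [-84.1, 89.9, -73.0]
force: [-0.1, -2.5, 6.7]
grip_width: 0.0214
```

Emit:
step_arm(
  deltas=[
    [-1, 0, 0.0005, 0, 0],
    [-1, 0, 0.001, 0, 0],
  ],
)

```text
time_s: 10.65
tool_pos: [0.4875, 0.054, 0.1205]
tool_rot: [-84.4, 89.9, -73.3]
force: [-0.6, -2.7, 6.4]
grip_width: 0.0215
```

Emit:
step_arm(
  deltas=[
    [-1, 0, 0.0005, 0, 0],
    [-1, 0, 0.0005, 0, 0],
  ],
)

```text
time_s: 10.9
tool_pos: [0.4874, 0.0546, 0.1205]
tool_rot: [-83.1, 89.9, -72.0]
force: [-0.4, -2.4, 6.8]
grip_width: 0.0212
```

Emit:
step_arm(
  deltas=[
    [-1, 0, 0.0005, 0, 0],
    [-1, 0, 0.0005, 0, 0],
  ],
)

```text
time_s: 11.15
tool_pos: [0.4873, 0.0551, 0.1205]
tool_rot: [-85.1, 89.9, -74.0]
force: [0.4, -2.7, 6.9]
grip_width: 0.0218
```

Emit:
step_arm(
  deltas=[
    [-1, 0, 0.0005, 0, 0],
    [-1, 0, 0.0005, 0, 0],
  ],
)

```text
time_s: 11.4
tool_pos: [0.4872, 0.0555, 0.1205]
tool_rot: [-86.4, 89.9, -75.4]
force: [0.0, -2.5, 6.7]
grip_width: 0.0208
```

Emit:
step_arm(
  deltas=[
    [-1, 0, 0.0005, 0, 0],
    [-1, 0, 0.0005, 0, 0],
  ],
)

```text
time_s: 11.65
tool_pos: [0.4871, 0.056, 0.1205]
tool_rot: [-84.0, 89.9, -72.9]
force: [-0.8, -2.5, 7.5]
grip_width: 0.0211
```

Emit:
step_arm(
  deltas=[
    [-1, 0, 0.0005, 0, 0],
    [-1, 0, 0.0005, 0, 0],
  ],
)

```text
time_s: 11.9
tool_pos: [0.487, 0.0565, 0.1205]
tool_rot: [-84.9, 89.9, -73.8]
force: [-0.4, -2.1, 6.8]
grip_width: 0.0214
```

Emit:
step_arm(
  deltas=[
    [-1, 0, 0.0005, 0, 0],
    [-1, 0, 0.0005, 0, 0],
  ],
)

```text
time_s: 12.15
tool_pos: [0.487, 0.0568, 0.1205]
tool_rot: [-85.5, 89.9, -74.4]
force: [0.4, -2.5, 6.8]
grip_width: 0.0212
```

```bash
python3 - <<'E'
from h import *
o=monitor.get_obs(); T=np.array(o['tool_pos']); print(T,o['force'])
im,d=read_camera('wrist'); cv2.imwrite('pics/w4.png',cv2.resize(im[60:260,180:380],None,fx=2.8,fy=2.8,interpolation=2)[:,:,::-1])
P=np.zeros(d.shape+(3,)); P[d>0]=pts('wrist',d,np.ones(d.shape,bool))
y=np.radians(11.1); e=np.array([-np.sin(y),np.cos(y)]); ex=np.array([e[1],-e[0]])
z=np.dstack([(P[...,:2]-T[:2])@ex,(P[...,:2]-T[:2])@e,P[...,2]])*1000
for c in (264,280,296):
    print(c,[(r,*map(int,z[r,c].round(0))) for r in range(130,200,3) if 35<z[r,c,2]<115])
E
```

```text
[0.48696844 0.05675897 0.12046334] [ 0.4106256  -2.49245154  6.84905968]
264 [(154, -11, 53, 56), (157, -11, 52, 59), (160, -11, 50, 59), (163, -11, 48, 58), (193, -12, 23, 42), (196, -11, 23, 50), (199, -11, 22, 56)]
280 [(139, 0, 62, 47), (142, 0, 60, 47), (145, 0, 58, 47), (148, 0, 55, 41), (154, 0, 53, 56), (157, 0, 52, 59), (160, 0, 50, 60), (163, 0, 48, 58), (166, 0, 45, 57), (169, 0, 47, 77), (172, 0, 46, 77), (175, 0, 44, 77), (178, 0, 42, 77), (181, 0, 40, 77), (184, 0, 38, 77), (187, 0, 37, 78), (190, 0, 34, 76), (193, 0, 33, 77), (196, 0, 30, 77), (199, 0, 29, 77)]
296 [(154, 10, 53, 56), (157, 10, 52, 58), (160, 10, 50, 58), (163, 10, 48, 59), (193, 12, 23, 42), (196, 11, 22, 49), (199, 11, 23, 58)]
```

View pics/w4.png

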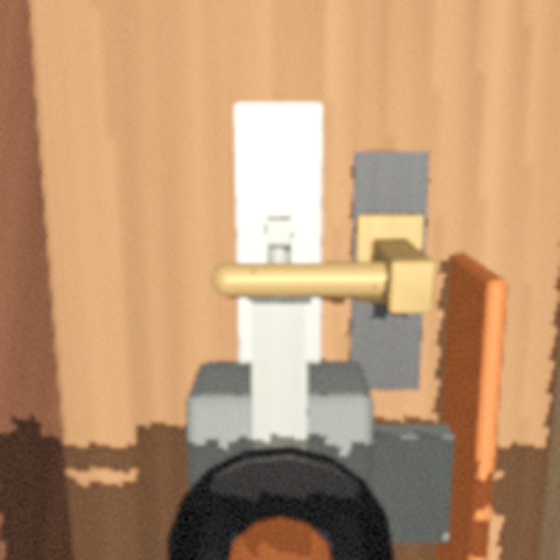

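The hook passes under the pin and the tip stands just beyond it: in the crop the tip is at (278,225) and the pin at row 280. The back is about to touch.

Emit:
step_arm(
  deltas=[
    [-1, 0, 0.0005, 0, 0],
    [-1, 0, 0.0005, 0, 0],
  ],
)

```text
time_s: 12.45
tool_pos: [0.487, 0.0569, 0.1205]
tool_rot: [-85.0, 89.8, -74.0]
force: [-1.1, -3.3, 6.7]
grip_width: 0.0213
```

Emit:
step_arm(
  deltas=[
    [-1, 0, 0.0005, 0, 0],
    [-1, 0, 0.0005, 0, 0],
  ],
)

```text
time_s: 12.7
tool_pos: [0.4869, 0.057, 0.1205]
tool_rot: [-86.6, 89.8, -75.6]
force: [0.6, -4.6, 6.7]
grip_width: 0.0216
```

Contact is felt: the advance stalls at y=0.057 and the force rises from 2.5 to 4.6 N. I'll ease off slightly, then let the knob up slowly.

Emit:
step_arm(
  deltas=[
    [-1, 0, -0.0008, 0, 0],
    [-1, 0, -0.0008, 0, 0],
    [-1, -0.002, -0.0008, 0, 0],
    [-1, -0.004, -0.0008, 0, 0],
    [-1, -0.006, -0.0008, 0, 0],
    [-1, -0.007, -0.0008, 0, 0],
    [-1, -0.008, -0.0008, 0, 0],
    [-1, -0.008, -0.0008, 0, 0],
  ],
)

```text
time_s: 13.7
tool_pos: [0.4869, 0.057, 0.1282]
tool_rot: [-82.5, 89.9, -71.4]
force: [1.0, -5.4, 5.5]
grip_width: 0.0212
```

Emit:
step_arm(
  deltas=[
    [-1, -0.0005, 0, 0, 0],
    [-1, -0.001, 0, 0, 0],
    [-1, -0.001, 0, 0, 0],
  ],
)

```text
time_s: 14.08
tool_pos: [0.4869, 0.057, 0.1291]
tool_rot: [-81.4, 89.9, -70.3]
force: [2.0, -5.0, 3.8]
grip_width: 0.0217
```

Emit:
step_arm(
  deltas=[
    [-1, 0, -0.0005, 0, 0],
    [-1, 0, -0.001, 0, 0],
    [-1, 0, -0.001, 0, 0],
  ],
)

```text
time_s: 14.45
tool_pos: [0.4869, 0.057, 0.1291]
tool_rot: [-74.7, 90.0, -63.6]
force: [1.8, -5.3, 3.7]
grip_width: 0.021
```

Emit:
step_arm(
  deltas=[
    [-1, 0, -0.0005, 0, 0],
    [-1, 0, -0.001, 0, 0],
    [-1, 0, -0.001, 0, 0],
  ],
)

```text
time_s: 14.82
tool_pos: [0.4869, 0.0569, 0.1291]
tool_rot: [58.0, 90.0, 69.1]
force: [1.6, -2.6, 3.6]
grip_width: 0.021
```

Emit:
step_arm(
  deltas=[
    [-1, -0.0005, 0, 0, 0],
    [-1, -0.001, 0, 0, 0],
    [-1, -0.001, 0, 0, 0],
  ],
)

```text
time_s: 15.2
tool_pos: [0.4869, 0.0568, 0.1301]
tool_rot: [61.9, 90.0, 73.0]
force: [1.3, -2.2, 2.7]
grip_width: 0.0212
```

Emit:
step_arm(
  deltas=[
    [-0.5, 0, 0, 0, 0],
    [-0.4, 0, 0, 0, 0],
    [-0.2, 0, 0, 0, 0],
    [0, 0, 0, 0, 0],
    [0, 0, 0, 0, 0],
  ],
  newtons=5,
)

```text
time_s: 15.82
tool_pos: [0.4865, 0.0567, 0.1298]
tool_rot: [155.9, 90.0, 167.0]
force: [0.5, 0.3, -0.5]
grip_width: 0.0419
```

```bash
cat > c.py <<'E'
from h import *
import sys
o=monitor.get_obs(); print(o['tool_pos'],o['force'],o['grip_width'])
im,d=read_camera('wrist'); cv2.imwrite(f'pics/{sys.argv[1]}.png',im[:,:,::-1])
P=np.zeros(d.shape+(3,)); P[d>0]=pts('wrist',d,np.ones(d.shape,bool))
K=np.array([.4869,.0569])
y=np.radians(11.1); e=np.array([-np.sin(y),np.cos(y)]); ex=np.array([e[1],-e[0]])
z=np.dstack([(P[...,:2]-K)@ex,(P[...,:2]-K)@e,P[...,2]])*1000
r=np.hypot(z[...,0],z[...,1]); 
for n,m in (('knobtop',(r<8)&(z[...,2]>110)&(z[...,2]<150)),('collar',(r>14)&(r<21)&(z[...,2]>95)&(z[...,2]<120)),('tip',(abs(z[...,0])<2.5)&(z[...,1]>57)&(z[...,1]<70)&(z[...,2]>38)),('pin',(abs(abs(z[...,0])-8)<4)&(z[...,1]>42)&(z[...,1]<62)&(z[...,2]>48)&(z[...,2]<66)),('arm',(abs(z[...,0])<2.5)&(z[...,1]>30)&(z[...,1]<44)&(z[...,2]>68))):
    q=z[m]; print(n,len(q),np.median(q,0).round(1) if len(q) else '', q.min(0).round(1) if len(q) else '', q.max(0).round(1) if len(q) else '')
E
python3 c.py w5
```

```text
[0.48654565 0.05669775 0.12977428] [ 0.53242548  0.25894804 -0.51867392] 0.04187719287009234
knobtop 592 [1.000e-01 2.100e+00 1.376e+02] [ -7.9  -3.6 110.1] [  8.    8.  139.5]
collar 1641 [  1.2   7.5 109.8] [-20.8 -16.4 105.3] [ 20.4  21.  119.9]
tip 64 [ 0.1 60.3 57.7] [-1.9 57.  54.5] [ 2.2 62.8 59. ]
pin 278 [ 4.2 50.  58.4] [-11.6  45.7  54.2] [11.9 53.4 60.9]
arm 485 [1.000e-01 3.210e+01 1.949e+02] [-2.4 30.  85.8] [  2.5  44.  199.4]
```

The knob top is at 137.5 mm and the tip at 57.5 mm, so the plunger is about 6.5–7 mm down and the hook is caught. I'll open more, withdraw straight up and check.

Emit:
step_arm(
  deltas=[
    [0.1, 0, 0, 0, 0],
    [0.1, 0, 0, 0, 0],
    [0.1, -0.02, 0, 0, 0],
    [0.1, -0.05, 0, 0, 0],
    [0.1, -0.08, 0, 0, 0],
    [0.1, -0.1, 0, 0, 0],
    [0.1, -0.1, 0, 0, 0],
    [0.1, -0.1, 0, 0, 0],
    [0.1, -0.1, 0, 0, 0],
  ],
)

```text
time_s: 17.0
tool_pos: [0.4862, 0.0565, 0.2288]
tool_rot: [166.0, 89.9, 177.1]
force: [-0.3, 0.1, -0.4]
grip_width: 0.0475
```

```bash
python3 c.py w6
```

```text
[0.48616054 0.05645398 0.22884107] [-0.26294427  0.13217306 -0.42507999] 0.04745855292067332
knobtop 313 [ -0.2   0.3 137.9] [ -7.4  -8.  115.4] [  7.7   8.  139.8]
collar 747 [  0.6   7.  109.9] [-20.5 -18.  103.9] [ 20.9  20.8 112. ]
tip 35 [-0.3 60.2 57.6] [-2.3 57.4 51.9] [ 1.7 62.9 58.8]
pin 144 [ 0.2 49.8 58.3] [-11.3  45.4  54.8] [11.7 53.5 60.4]
arm 389 [1.000e-01 3.190e+01 2.949e+02] [-2.5 30.  86.2] [  2.5  44.  298.8]
```

View pics/w6.png

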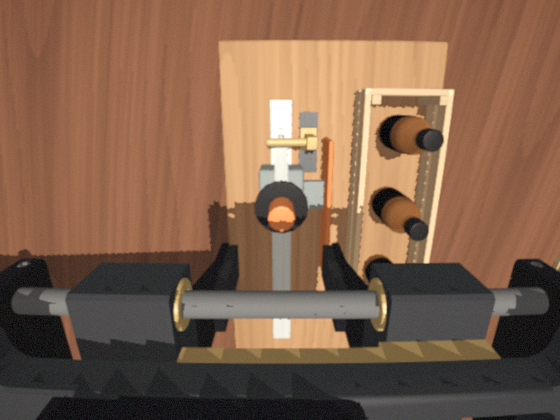

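The final wrist view shows the gripper clear of everything. The knob at (282,213) is still held down, the hook is round the pin at (290,142), and the bottles are standing. The plunger reads about 6.2–6.6 mm and has not changed since release.

```bash
python3 -c "
from cell import env; print(env.sign_off())"
```

```text
the job is handed in; nothing more can be done
None
```

The guard is locked: the hook closed round the keeper pin and is holding by itself. I handed the job in at about 17 s.

- **What I did:** I gripped the knob from above and pressed it about 17 mm down. I then slid the guard about 93 mm until the hook's back touched the pin, eased off, let the knob up slowly, released it and withdrew.
- **Force:** The contact showed as the force along the rail rising from about 2.5 N to a highest reading of 5.4 N. The 2.5 N is the guard's own friction. These are wrist readings at the end of each move, well under the 12 N limit; the hook's own force was not measured.
- **Last checks, gripper 10 cm clear:**
  - **Plunger:** The knob top is at 138 mm, the collar at 110 mm and the hook tip at 57.6 mm. That puts the plunger 6.2–6.6 mm down, inside the 4.5–9.5 mm band, and the readings were the same as just after release.
  - **Pin position:** The pin measured about 50 mm ahead of the knob's axis against the nominal 52 mm, which is within the calibration error.
  - **Surroundings:** The bottles visible in the last picture are standing. I did not re-measure the other goods, but nothing came near them.
- **Disagreements:** One early wrist-camera estimate of the knob, taken while the arm was probably still moving, was about 7 mm off, so I repeated it at rest. After contact, the force along the rail fell only after I had backed off nearly 3 mm in command, while the tool moved about 0.2 mm.

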